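Switch off the dehumidifier and flip its filter cover open

ROBOT

A 6-joint arm with a two-finger parallel gripper is mounted at the origin on the work surface. World frame = base frame: x ahead of the robot, y to its left, z up, the work surface at z = 0. Lengths are in m, angles in rad, forces in N, time in s.
With the tool pointing down it reaches from about 0.225 to 0.875 m from the base axis. Payload 3.4 kg.
Tool frame: the origin (TCP) lies at the very end of the fingers, on their centre line; the grasp point (between the pads) lies 19 mm behind it (arm.tcp_to_grasp is the distance from the TCP to the grasp point, in m); z points along the fingers, y is the line along which they close (so a half turn about z gives the same grasp; the last joint's range is limited). The gripper opens to 85 mm and grips with 20 to 120 N. Pads are 22 mm wide; open, the fingers measure 114 mm over their backs; the gripper's body (76 mm by 85 mm) begins 54 mm behind the grasp point. The pads swing forward as they close: fully open they stand 13 mm farther back than shut.
Start: joints at [-1.44, 0.276, 1.505, -0, 1.361, -0.121], TCP at [0.143, -0.557, 0.21] pointing down, gripper open.
Joint ranges: [-2.89, 2.89], [-0.75, 2.08], [0.22, 2.7], [-1.18, 4.32], [0.11, 2.71], [-2.7, 2.7]. Speed limits (rad/s): [2.57, 2.57, 3.14, 3.14, 3.14, 3.14].

INTERFACE

Orientations are given as a unit quaternion [w, x, y, z].
In Python, from workcell import arm gives the robot as it stands. Calls block until the motion is done:
- arm.reach(position, orientation): joint-space move of the TCP to a pose.
- arm.move_straight(position, rot=None, velocity=0.15, until_force=None): straight line of the TCP; rot=None keeps the orientation; velocity is the mean speed in m/s. With until_force (N) it stops when the force on the tool has changed by that much, and returns True; else False.
- arm.goto_joints(angles): joint-space move.
- arm.open() and arm.gripper_close(effort=None): open the fingers fully, or close them until they stop; effort is the grip in N (None keeps the last).
- arm.sleep(seconds).
- arm.inverse_kinematics(position, orientation): joint angles nearest the present ones, or None.
- arm.camera(name): name is "scene" or "top" or "wrist"; returns a dict with "pixels" (480x640x3 uint8, red, green, blue), "mtx" (3x3 intrinsics, pixels), "k1" (the pictures are not rectified: a ray, as slopes to the right and down, at radius r is drawn at 1 + k1 r^2 times it, then the intrinsics apply), "xyz" and "rotation" of the camera in the world; the wrist camera has in their place "T_tool_cam" (4x4, takes a point from camera to tool coordinates, whose origin is the TCP and whose axes are the flange's). Camera axes: x right, y up, looking along -z (the intrinsics and any distortion apply to the point x, -y, -z); pixel columns grow to the right and rows downward; lengths in m; the calibration is good to about 2 mm. A picture is of the moment at which its call begins: read the wrist's pose just before it. There is no depth.
A pose or a line that the arm cannot do raises arm.IKError and nothing moves.
- arm.hand_in(): hands the job in; it is judged then, once.
Readings, each from a call of its own:
- arm.get_clock(): time.
- arm.get_joints(): joint angles.
- arm.get_joint_velocities(): joint speeds.
- arm.get_effort(): joint torques, N m.
- arm.get_eef_pos(): TCP position.
- arm.get_ee_rot(): TCP orientation.
- arm.get_force(): force on the tool from outside, world axes, zero at the start.
- arm.get_wrist_torque(): the same for the moment, N m.
- arm.get_grip_width(): finger opening in m.
- arm.get_gripper_force(): force on a finger pad.
Only numpy, scipy, OpenCV 4.12 (cv2) and the standard library are available. Lean on these libraries where they do the work, as an engineer would, in place of code of your own. Each camera call takes 0.05 s, during which the arm holds its last target. There are 200 camera calls.

TASK

The dehumidifier's filter is due for a wash: with a fingertip press its power rocker over to off, and only then push the filter cover up by its front lip and on past upright, so that it leans back on its stop and stays open by itself. Work with the fingers alone, ease the cover over rather than flinging it, do not shove, tip or lift the dehumidifier, and leave everything else on the shelf where it stands.

Things in the scene. Friction and masses are not known exactly. Their poses are not given: they have to be found in the camera images.
- dehumidifier: cream dehumidifier, loose, 2.4 kg, 140 mm deep (own x, to its rear), 240 wide (y, left seen from the robot), 180 high; origin at the centre of its underside; front (-x) faces the robot. On top: filter cover at y -38 to 118, flat control strip at y -120 to -42, 186 mm up. A rearward push of about 6 N on the raised cover tips it over: do not lean on the open cover
- filter_cover (a joint): angle of the filter cover, a flat 0.14 kg (give or take 25 %) lid 156 mm wide, 137 mm from hinge to lip edge, 6 mm thick, on a light free hinge along its rear edge, opening up and to the rear: 0 shut (level), 1.57 upright, 1.95 leaning back on its stop. Left alone it falls shut from below about 1.5 and falls open from above about 1.6
- cover_hinge (a point): point on the hinge axis of the filter cover, midway across the cover, fixed to the dehumidifier: at (45, 40, 183) mm in its frame; the axis runs along the dehumidifier's y
- cover_lip (a point): middle of the cover's free front edge, moving with it. Shut, it is 137 mm in front of the hinge, 22 mm beyond the dehumidifier's front face, 185 mm above the shelf. The last 22 mm of the cover, over its full 156 mm width, is this overhanging lip, 5 mm thick, curved up slightly, with free air beneath: a fingertip leaning forward fits under it from the front
- power_rocker (a joint): angle of the black power rocker on the control strip: 0 = on (near half raised), 0.44 = off (near half down, far half raised). It is stiff and stays where it is left, so press it fully over to its end; this takes about 2.5 N at the middle of the near half
- rocker_press (a point): middle of the upper face of the rocker's near half (marked with a white ring), where to press down; when on, about (-28, -83, 199) mm in the dehumidifier's frame, and 6 mm lower when off. The rocker is 40 mm long front to back, 22 mm wide, and turns about its middle, 13 mm behind this point; its far half must be free to rise
- storage_box: teal plastic storage box with a sliding lid, shut, 206 x 142 x 102 mm high; origin at the centre of its underside. To be left alone
- coaster: hard silicone coaster, dark grey disc of 96 mm diameter, 6 mm thick; origin at the centre of its underside. It lies in front of the dehumidifier with the tumbler on it. To be left alone
- tumbler: glass tumbler, 72 mm across the rim, 105 mm tall, standing on the coaster; origin at the centre of its underside. To be left alone
- spring_clip: chrome spring clip lying flat, about 75 x 50 x 20 mm; origin at its middle, at shelf height. To be left alone
- detergent: white detergent bottle with a blue cap, 76 mm diameter, 215 mm tall; origin at the centre of its underside. To be left alone
- peg_basket: apricot plastic basket of clothes pegs, 110 x 85 x 65 mm high; origin at the centre of its underside. To be left alone
- scrub_brush: blue scrubbing brush with a bow handle, bristles down, 150 x 55 x 68 mm high; origin at the centre of its underside. To be left alone

How it is judged:
By the outcome, as a careful person would: the job done as asked, in the order asked, and still so for the second after the job is handed in, with the robot touching nothing.
It also fails if it takes over 61 s, if anything falls off the work surface, if the arm or the gripper's body presses on something with over 40 N, if the wrist force passes 120 N, or if a joint passes its speed limit or range.

## Working session

There is one attempt and no reset: what is moved stays moved. The work goes in short steps, each a Python script; the robot and the scene stay as the last script left them, time stands still between calls to the robot, and variables do not carry over. Pictures are saved under pics/ and viewed, at most 10 in all, crops included, and the job is handed in when it is done.

```bash
mkdir -p pics; ls
python3 - <<'E'
from workcell import arm
import cv2,pickle
d={}
for n in("scene","top"):
    c=arm.camera(n);d[n]=c
    cv2.imwrite(f"pics/{n}0.png",c["pixels"][:,:,::-1]);print(n,c["xyz"],c["rotation"],c["mtx"],c["k1"])
pickle.dump(d,open("cams.pkl","wb"))
print(arm.get_clock(),arm.get_ee_rot())
E
```

```text
pics
scene [ 1.56839884 -0.139594    1.14485563] [0.69892075 0.29234538 0.25701276 0.59999034] [[624.80575318   0.         316.56080118]
 [  0.         624.80575318 238.53330712]
 [  0.           0.           1.        ]] -0.19186229076328024
top [ 0.28435419 -0.01368344  1.62919796] [-0.69581878 -0.06942767  0.05886831  0.71242582] [[616.95841516   0.         312.51461929]
 [  0.         616.95841516 229.24646216]
 [  0.           0.           1.        ]] -0.06521639362412204
0.1 [-8.23518505e-04  9.92084609e-01  1.25568510e-01  1.35820079e-06]
```

View pics/scene0.png

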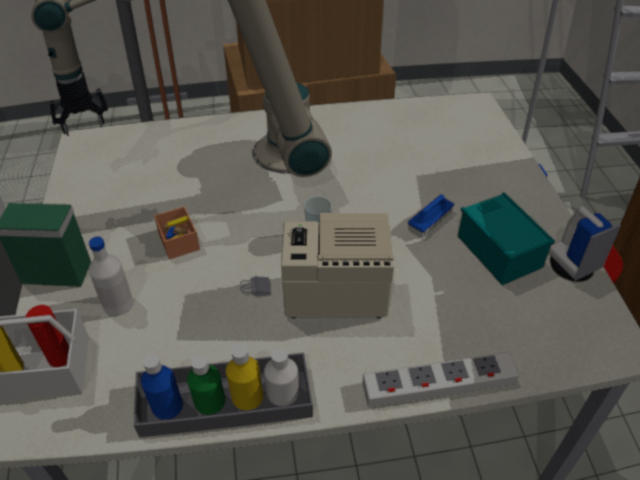

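View pics/top0.png

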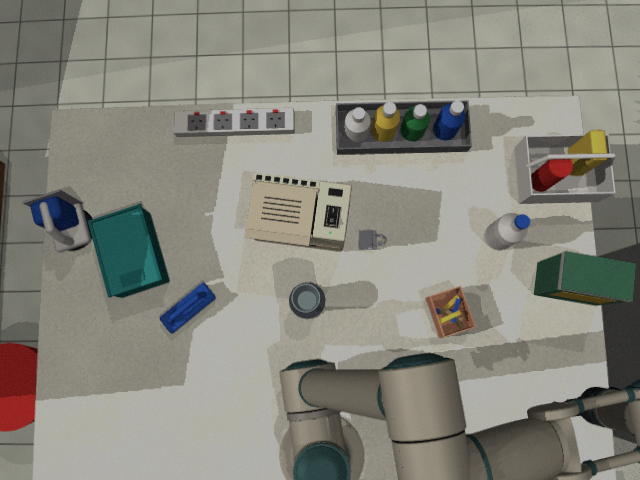

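```bash
cat > h.py <<'E'
import numpy as np,pickle,cv2
from scipy.spatial.transform import Rotation as R
def rot(q): return R.from_quat([q[1],q[2],q[3],q[0]]).as_matrix()
def ray(c,uv):
    K=np.array(c["mtx"]);p=cv2.undistortPoints(np.array([[uv]],float),K,np.array([c["k1"],0,0,0,0.]))[0,0]
    return np.array(c["xyz"]),rot(c["rotation"])@np.array([p[0],-p[1],-1.])
def onz(c,uv,z):
    o,d=ray(c,uv);return o+d*(z-o[2])/d[2]
E
python3 - <<'E'
from h import *
d=pickle.load(open("cams.pkl","rb"))
a=d["top"]["pixels"][165:260,235:395,::-1];b=d["scene"]["pixels"][185:325,230:410,::-1]
a=cv2.resize(a,None,fx=5,fy=5,interpolation=2);b=cv2.resize(b,None,fx=4.2,fy=4.2,interpolation=2)
cv2.imwrite("pics/a.png",a);cv2.imwrite("pics/b.png",b)
E
```

```text
(no output)
```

View pics/a.png

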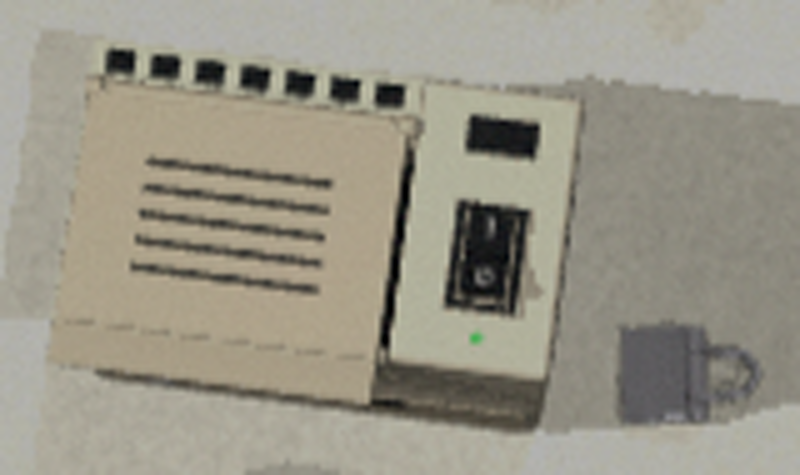

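```bash
cat >> h.py <<'E'
def fit(c,obs):
    from scipy.optimize import least_squares
    W=np.array([onz(c,uv,z)[:2] for uv,_,_,z in obs]);M=np.array([[x,y] for _,x,y,_ in obs])
    f=lambda p:((R.from_euler('z',p[2]).as_matrix()[:2,:2]@M.T).T+p[:2]-W).ravel()
    s=least_squares(f,[.5,0,0]);return s.x,f(s.x).reshape(-1,2)
E
python3 - <<'E'
from h import *
c=pickle.load(open("cams.pkl","rb"))["top"]
g=lambda u,v:(u/5+235-.4,v/5+165-.4)
obs=[(g(49,362),-.092,.118,.188),(g(371,404),-.092,-.038,.188),(g(581,99),.07,-.12,.186),(g(547,377),-.07,-.12,.186),(g(388,358),-.07,-.042,.186),(g(485,278),-.028,-.083,.199)]
p,r=fit(c,obs);print(p,np.round(r*1000,1))
T=R.from_euler('z',p[2]).as_matrix()
for n,q in dict(press=(-.028,-.083,.199),lip=(-.092,.04,.185),hinge=(.045,.04,.183)).items(): print(n,T@np.array(q)+[p[0],p[1],0])
print("tumbler",onz(c,(307,300),.111), "clip",onz(c,(373,240),.01))
E
```

```text
[ 0.60784133  0.0380621  -0.14968919] [[-0.3  1.2]
 [ 0.4 -0.4]
 [ 1.9 -1.4]
 [-1.2 -1.2]
 [-0.6  0.8]
 [-0.2  0.9]]
press [ 0.56777658 -0.03983409  0.199     ]
lip [0.52283535 0.09133483 0.185     ]
hinge [0.65830335 0.07090391 0.183     ]
tumbler [0.38746083 0.02339779 0.111     ] clip [ 0.54902555 -0.15277625  0.01      ]
```

```bash
cat >> h.py <<'E'
P=np.array([.60784,.03806,-.14969]);T=R.from_euler('z',P[2]).as_matrix()
def W(x,y,z): return T@np.array([x,y,z])+[P[0],P[1],0]
def Q(a):
    s,c=np.sin(a),np.cos(a);m=T@np.array([[c,0,s],[0,-1,0],[s,0,-c]])
    q=R.from_matrix(m).as_quat();return [q[3],q[0],q[1],q[2]]
def tcp(corner,a,sgn): # TCP so that the finger-end corner (sgn=+1 far, -1 near) is at the point (dehumidifier frame)
    c=np.array(corner)-sgn*.011*np.array([np.cos(a),0,np.sin(a)]);return W(*c)
def lidpt(th,rho,t,y=.04):
    return (.045-rho*np.cos(th)-t*np.sin(th),y,.183+rho*np.sin(th)-t*np.cos(th))
E
python3 - <<'E'
from h import *
from workcell import arm
A=1.3
for a in(1.1,1.3):
  for th in(-.1,.6,1.2,1.7): print(a,th,np.round(arm.inverse_kinematics(tcp(lidpt(th,.122,.003),a,1),Q(a)),2))
a=.4
arm.gripper_close()
arm.reach(tcp((-.031,-.083,.26),a,-1),Q(a))
f0=arm.get_force()
hit=arm.move_straight(tcp((-.031,-.083,.180),a,-1),velocity=.02,until_force=9)
p=np.array(arm.get_eef_pos());print(hit,p,"corner z",p[2]-.011*np.sin(a),np.array(arm.get_force())-f0,arm.get_grip_width())
arm.move_straight(p+[0,0,.09],velocity=.1)
c=arm.camera("top");cv2.imwrite("pics/top1.png",cv2.resize(c["pixels"][165:260,235:395,::-1],None,fx=5,fy=5,interpolation=2))
c=arm.camera("scene");cv2.imwrite("pics/s1.png",cv2.resize(c["pixels"][185:325,230:410,::-1],None,fx=4.2,fy=4.2,interpolation=2))
print(arm.get_clock())
E
```

```text
1.1 -0.1 [ 0.33  0.23  2.57  3.76  0.81 -1.79]
1.1 0.6 [ 0.3   0.01  2.4   4.07  0.5  -2.22]
1.1 1.2 [ 0.22 -0.01  2.24  4.27  0.36 -2.5 ]
1.1 1.7 [ 0.15  0.06  2.14  4.25  0.3  -2.52]Traceback (most recent call last):
  File "<stdin>", line 5, in <module>
    return _wrapfunc(a, 'round', decimals=decimals, out=out)
    return _wrapit(obj, method, *args, **kwds)
    result = getattr(arr, method)(*args, **kwds)
TypeError: unsupported operand type(s) for *: 'NoneType' and 'float'
```

Run:
```python
from h import *
from workcell import arm
for y in(.04,.02,.0):
 for a in(.7,.8,.9,1.0):
  print(y,a)
  for th in(-.2,.6,1.2,1.8):
    q=arm.inverse_kinematics(tcp(lidpt(th,.122,.003,y),a,1),Q(a)); print("   ",None if q is None else np.round(q,2))
```

```text
0.04 0.7
    [ 0.19  0.04  2.24 -0.88  0.28  2.7 ]
    [ 0.18 -0.06  2.06 -0.43  0.51  2.21]
    [ 0.13 -0.02  1.9  -0.31  0.61  2.05]
    [ 0.08  0.08  1.77 -0.26  0.62  1.96]
0.04 0.8
    None
    [ 0.21 -0.07  2.14 -0.71  0.39  2.5 ]
    [ 0.15 -0.04  1.98 -0.49  0.47  2.23]
    [ 0.1   0.06  1.87 -0.4   0.47  2.11]
0.04 0.9
    [ 0.26  0.1   2.41  4.11  0.39 -2.23]
    None
    [ 0.17 -0.05  2.07 -0.82  0.35  2.56]
    [ 0.11  0.05  1.96 -0.7   0.33  2.41]
0.04 1.0
    [ 0.3   0.17  2.5   3.84  0.6  -1.93]
    None
    None
    None
0.02 0.7
    [ 0.13  0.03  2.26 -0.81  0.25  2.58]
    [ 0.12 -0.08  2.07 -0.36  0.49  2.1 ]
    [ 0.08 -0.04  1.91 -0.26  0.6   1.96]
    [ 0.04  0.07  1.79 -0.21  0.61  1.89]
0.02 0.8
    None
    [ 0.14 -0.09  2.16 -0.63  0.36  2.37]
    [ 0.09 -0.06  2.   -0.41  0.45  2.12]
    [ 0.05  0.05  1.88 -0.34  0.45  2.02]
0.02 0.9
    [ 0.19  0.08  2.43  3.97  0.36 -2.15]
    None
    [ 0.11 -0.06  2.09 -0.73  0.31  2.44]
    [ 0.06  0.04  1.97 -0.6   0.3   2.29]
0.02 1.0
    [ 0.22  0.16  2.52  3.72  0.59 -1.87]
    None
    None
    None
0.0 0.7
    [ 0.06  0.01  2.28 -0.7   0.21  2.43]
    [ 0.05 -0.09  2.08 -0.28  0.48  1.98]
    [ 0.02 -0.05  1.92 -0.2   0.59  1.87]
    [-0.01  0.06  1.8  -0.16  0.6   1.81]
0.0 0.8
    None
    [ 0.07 -0.11  2.17 -0.51  0.33  2.21]
    [ 0.03 -0.07  2.01 -0.32  0.43  1.99]
    [ 0.    0.03  1.89 -0.26  0.43  1.91]
0.0 0.9
    [ 0.11  0.07  2.45  3.81  0.33 -2.05]
    None
    [ 0.05 -0.08  2.1  -0.6   0.28  2.28]
    [ 0.01  0.03  1.98 -0.49  0.27  2.15]
0.0 1.0
    [ 0.14  0.14  2.55  3.59  0.58 -1.8 ]
    [ 0.12 -0.08  2.35  4.27  0.25 -2.54]
    None
    None
```

Run:
```python
from h import *
from workcell import arm
a=.4
arm.gripper_close()
arm.reach(tcp((-.031,-.083,.26),a,-1),Q(a))
f0=arm.get_force()
hit=arm.move_straight(tcp((-.031,-.083,.180),a,-1),velocity=.02,until_force=9)
p=np.array(arm.get_eef_pos());print(hit,p,"corner z",p[2]-.011*np.sin(a),np.array(arm.get_force())-f0,arm.get_grip_width())
arm.move_straight(p+[-.03,0,.09],velocity=.1)
a=.65
for x,z in((-.078,.15),(-.077,.18)): print(arm.inverse_kinematics(tcp((x,.03,z),a,1),Q(a)))
arm.reach(tcp((-.16,.03,.23),a,1),Q(a))
c=arm.camera("scene");cv2.imwrite("pics/s1.png",cv2.resize(c["pixels"][185:325,230:410,::-1],None,fx=4.2,fy=4.2,interpolation=2))
print(arm.get_clock())
```

```text
False [ 0.57486789 -0.0408967   0.18434984] corner z 0.18006623337487915 [-0.15342732 -0.32507433 -0.93648689] 0.00019339446668401584
[ 0.15183091  0.03923074  2.22532281 -0.63769806  0.3066648   2.42851056]
[ 0.15087528 -0.00641492  2.17260441 -0.49124582  0.38960424  2.27227145]
9.3167
```

View pics/s1.png

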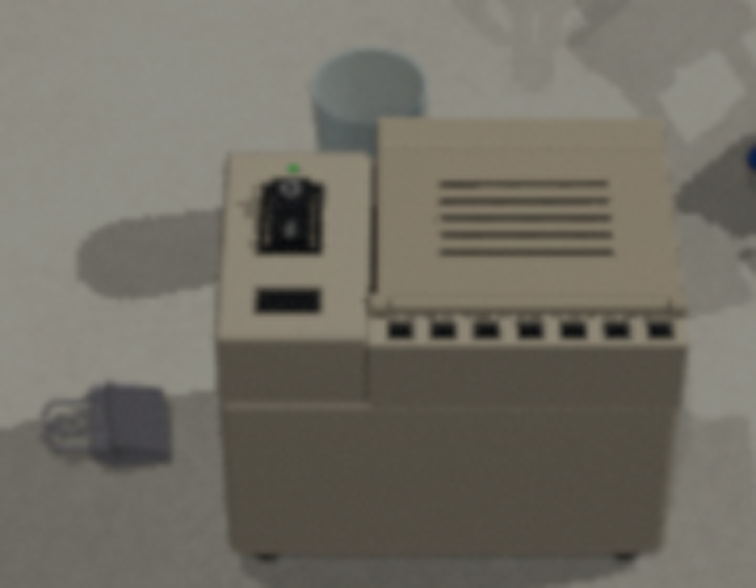

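View pics/b.png

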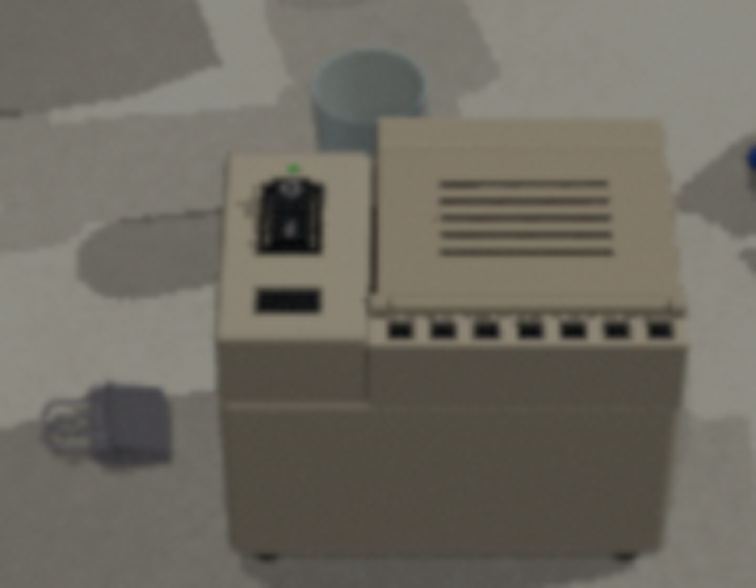

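Run:
```python
from h import *
from workcell import arm
d=pickle.load(open("cams.pkl","rb"))["scene"]
g=lambda u,v:(u/4.2+230-.4,v/4.2+185-.4)
print("ring",onz(d,g(291,188),.199),W(-.028,-.083,.199)); print("corner",onz(d,g(229,153),.186),W(-.07,-.12,.186))
print(arm.get_eef_pos(),arm.get_ee_rot(),Q(.65),tcp((-.16,.03,.23),.65,1),arm.get_force())
a=.4
arm.move_straight(np.array(arm.get_eef_pos())+[0,0,.06])
arm.reach(tcp((-.031,-.083,.230),a,-1),Q(a))
for n,r in(("scene",(185,325,230,410)),("top",(165,285,235,395))):
    c=arm.camera(n)["pixels"][r[0]:r[1],r[2]:r[3],::-1];cv2.imwrite(f"pics/{n}2.png",cv2.resize(c,None,fx=4.2,fy=4.2,interpolation=2))
print(arm.get_eef_pos(),arm.get_clock())
a=cv2.imread("pics/scene2.png");b=cv2.imread("pics/top2.png");h=max(a.shape[0],b.shape[0])
j=np.zeros((h,a.shape[1]+b.shape[1],3),np.uint8);j[:a.shape[0],:a.shape[1]]=a;j[:b.shape[0],a.shape[1]:]=b
cv2.imwrite("pics/j2.png",cv2.resize(j,(800,int(h*800/j.shape[1])),interpolation=3))
```

```text
ring [ 0.56992388 -0.037782    0.199     ] [ 0.56777519 -0.03983616  0.199     ]
corner [ 0.52358182 -0.06598918  0.186     ] [ 0.52072699 -0.07015887  0.186     ]
[0.44723184 0.09287868 0.22458399] [ 0.02378845  0.94469546 -0.07110235  0.31926331] [np.float64(0.023876359838298687), np.float64(0.9449977026197547), np.float64(-0.07086071773495858), np.float64(0.31841485544230524)] [0.44544417 0.09289151 0.22334295] [ 0.02651028 -0.43728722  0.4853231 ]
[ 0.57325326 -0.03935829  0.23391482] 10.7833
```

View pics/j2.png

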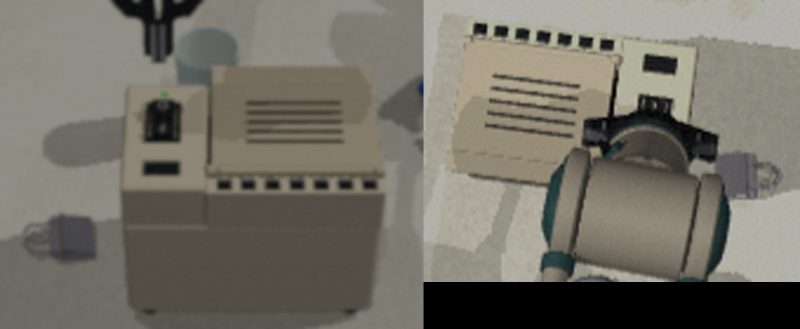

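```bash
cat >> h.py <<'E'
def proj(c,p):
    v=rot(c["rotation"]).T@(np.array(p)-c["xyz"]);x,y=v[0]/-v[2],-v[1]/-v[2];k=1+c["k1"]*(x*x+y*y)
    K=c["mtx"];return K[0][0]*x*k+K[0][2],K[1][1]*y*k+K[1][2]
E
python3 - <<'E'
from h import *
from workcell import arm
s=arm.camera("scene");p=np.array(arm.get_eef_pos());z=rot(arm.get_ee_rot())[:,2];x=rot(arm.get_ee_rot())[:,0]
print("z",z,"x",x)
for q in(p,p-.011*x,p+.011*x,p-.02*z): print((np.array(proj(s,q))-[230-.4,185-.4])*4.2)
a=s["pixels"][150:230,260:340,::-1];cv2.imwrite("pics/s3.png",cv2.resize(a,None,fx=7,fy=7,interpolation=2))
print((np.array(proj(s,p))-[259.6,149.6])*7)
w=arm.camera("wrist");cv2.imwrite("pics/w3.png",w["pixels"][:,:,::-1])
E
```

```text
z [ 0.38512908 -0.05715908 -0.92109089] x [ 0.91105089 -0.13562722  0.38934759]
[287.22836101 142.97697405]
[287.87471094 135.91879919]
[286.57231251 150.1437434 ]
[286.50286523 106.17049418]
[268.71393502 483.29495676]
```

View pics/s3.png

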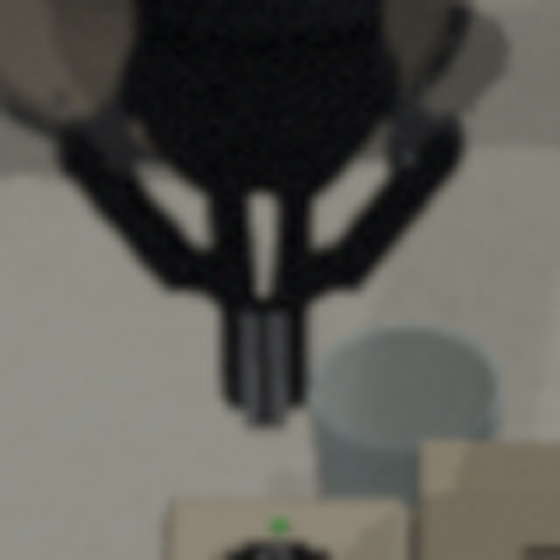

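```bash
cat >> h.py <<'E'
L=.020  # the fingers really end this far short of the reported TCP (seen in the scene picture)
def tcp(corner,a,sgn,hw=.011):
    c=np.array(corner)-sgn*hw*np.array([np.cos(a),0,np.sin(a)])+L*np.array([np.sin(a),0,-np.cos(a)]);return W(*c)
E
python3 - <<'E'
from h import *
from workcell import arm
a=.4
arm.move_straight(tcp((-.031,-.083,.208),a,-1),velocity=.06)
f0=np.array(arm.get_force());o=tcp((-.031,-.083,0),a,-1)[2]
for z in(.203,.200,.198,.196,.194,.192,.190,.188,.186,.184):
    hit=arm.move_straight(tcp((-.031,-.083,z),a,-1),velocity=.02,until_force=10)
    f=np.array(arm.get_force())-f0;print(z,hit,round(arm.get_eef_pos()[2]-o,4),np.round(f,1))
    if hit or f[2]>9: break
p=np.array(arm.get_eef_pos());arm.move_straight(p+[-.03,0,.09],velocity=.1)
a=.65
arm.reach(tcp((-.16,.03,.25),a,1),Q(a))
c=arm.camera("scene");cv2.imwrite("pics/s4.png",cv2.resize(c["pixels"][185:285,230:410,::-1],None,fx=4.2,fy=4.2,interpolation=2))
print(arm.get_clock(),arm.get_force())
E
```

```text
0.203 False 0.2029 [-1.6 -0.4  0. ]
0.2 False 0.1998 [-0.4 -0.2 -0.2]
0.198 False 0.1978 [-1.5  0.6  0.6]
0.196 False 0.196 [-1.5 -0.1 -0.3]
0.194 False 0.1942 [-1.  -0.7  0.7]
0.192 False 0.1919 [-1.   0.1  1.9]
0.19 False 0.1904 [-2.9  0.8  5.6]
0.188 False 0.1901 [-9.1  0.1 14.9]
15.8333 [-0.17603405 -0.12096412 -0.12904347]
```

View pics/s4.png

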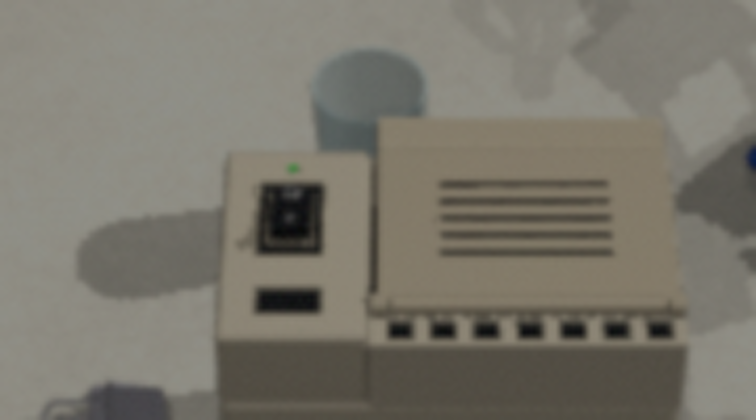

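Run:
```python
from h import *
from workcell import arm
a=.65;Y=.03
ths=np.arange(0,1.31,.13)
pts=[(-.16,Y,.148),(-.078,Y,.148)]+[lidpt(t,.122,.003,Y) for t in ths]
late=[lidpt(t,.122,.003,Y) for t in (1.4,1.5,1.6,1.7)]
print([arm.inverse_kinematics(tcp(p,a,1),Q(a)) is not None for p in pts+late])
f0=np.array(arm.get_force())
for i,p in enumerate(pts):
    h=arm.move_straight(tcp(p,a,1),rot=Q(a),velocity=.06 if i<2 else .05,until_force=6)
    print(i,h,np.round(np.array(arm.get_force())-f0,1))
    if h: break
    if i==4: cv2.imwrite("pics/s5a.png",arm.camera("scene")["pixels"][:,:,::-1])
c=arm.camera("scene");cv2.imwrite("pics/s5.png",cv2.resize(c["pixels"][135:325,210:430,::-1],None,fx=3,fy=3,interpolation=2))
print(arm.get_clock())
```

```text
[False, True, True, True, True, True, True, True, True, True, True, True, True, True, True, True, True]Traceback (most recent call last):
  File "<stdin>", line 10, in <module>
workcell.IKError: the arm cannot follow that straight line within its joint ranges
```

```bash
cat > go.py <<'E'
from h import *
from workcell import arm
Y=.03
for a in(.65,.6,.55,.5):
    pre=[(-.12,Y,.24),(-.12,Y,.19),(-.12,Y,.148),(-.10,Y,.148),(-.078,Y,.148)]
    if all(arm.inverse_kinematics(tcp(p,a,1),Q(a)) is not None for p in pre): break
print("a",a)
pts=pre[2:]+[lidpt(t,.122,.003,Y) for t in np.arange(0,1.31,.13)]
arm.reach(tcp(pre[0],a,1),Q(a))
f0=np.array(arm.get_force())
for i,p in enumerate(pts):
    h=arm.move_straight(tcp(p,a,1),rot=Q(a),velocity=.05,until_force=6)
    print(i,h,np.round(np.array(arm.get_force())-f0,1))
    if h: break
c=arm.camera("scene");cv2.imwrite("pics/s5.png",cv2.resize(c["pixels"][135:325,210:430,::-1],None,fx=3,fy=3,interpolation=2))
print(arm.get_clock())
E
python3 go.py
```

```text
a 0.65
0 False [-0.4 -0.4  0.9]
1 False [-2.2 -0.   0.1]
2 False [ 0.9  0.2 -0.1]
3 False [ 0.8  0.3 -0.7]
4 False [-0.9  0.2  0.4]
5 False [-1.  -0.4  0.5]
6 False [-0.4  0.3 -0.7]
7 False [-0.9  1.   0.2]
8 False [-0.6  1.2 -0.3]
9 False [-0.5  0.3  0.3]
10 False [-1.3  0.3 -0.5]
11 False [ 0.1  0.6 -0.3]
12 False [-0.7  0.4  0.2]
13 False [-0.2  0.6  0.8]
24.7583
```

View pics/s5.png

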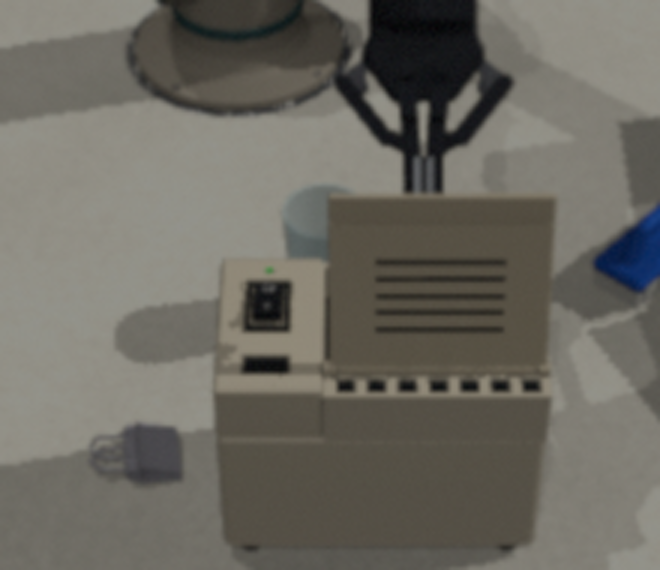

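```bash
cat >> h.py <<'E'
def lid_angle(c,y=.10):
    # row of the lip's top edge in the column band of lid point y, matched against theta
    g=c["pixels"].astype(float);best=None
    ths=np.arange(.9,2.0,.02);sc=[]
    for t in ths:
        v=[]
        for yy in np.linspace(.085,.11,8):
            u,r=proj(c,W(*lidpt(t,.137,0,yy)));u=int(round(u));r=int(round(r))
            v.append(np.abs(g[r-3:r,u].mean(0)-g[r+1:r+4,u].mean(0)).sum())
        sc.append(np.mean(v))
    i=int(np.argmax(sc));return round(ths[i],2),round(sc[i],1)
E
python3 - <<'E'
from h import *
from workcell import arm
a=.65;Y=.03
print(lid_angle(arm.camera("scene")))
f0=np.array(arm.get_force())
for t in(1.36,1.42,1.46,1.5,1.54,1.57,1.6,1.63,1.66):
    h=arm.move_straight(tcp(lidpt(t,.122,.003,Y),a,1),rot=Q(a),velocity=.015,until_force=4)
    l=lid_angle(arm.camera("scene"));print(t,h,l,np.round(np.array(arm.get_force())-f0,1))
    if h or l[0]>1.85: break
print(arm.get_clock())
E
```

```text
(np.float64(1.34), np.float64(127.3))
1.36 False (np.float64(1.38), np.float64(138.9)) [ 1.  -1.3 -0.7]
1.42 False (np.float64(1.44), np.float64(142.5)) [ 1.2 -1.1 -0.5]
1.46 False (np.float64(1.5), np.float64(138.8)) [-0.2 -0.5 -0.3]
1.5 False (np.float64(1.52), np.float64(146.9)) [ 1.2 -0.5 -0. ]
1.54 False (np.float64(1.56), np.float64(146.7)) [ 0.3 -0.8 -0.1]
1.57 False (np.float64(1.58), np.float64(154.8)) [ 0.5 -0.4  0.1]
1.6 False (np.float64(1.62), np.float64(147.8)) [ 1.5 -1.6 -0.5]
1.63 False (np.float64(1.68), np.float64(163.6)) [ 1.2 -1.1 -0.6]
1.66 False (np.float64(1.84), np.float64(76.1)) [1.5 0.1 0. ]
29.5333
```

Excellent tracking; the cover is now going over. Retreat and verify.

Run:
```python
from h import *
from workcell import arm
arm.sleep(.8);print(lid_angle(arm.camera("scene")))
p=np.array(arm.get_eef_pos());arm.move_straight(p+T@np.array([-.14,0,.05]),velocity=.08)
arm.sleep(.5)
c=arm.camera("scene");print(lid_angle(c),[np.round(proj(c,W(*lidpt(t,.137,0,.04)))) for t in(1.6,1.95)])
j=np.vstack([c["pixels"][130:330,200:420,::-1]])
t=arm.camera("top")["pixels"][130:330,170:390,::-1]
cv2.imwrite("pics/fin.png",cv2.resize(np.hstack([j,t]),(800,364),interpolation=2))
print(arm.get_clock())
```

```text
(np.float64(1.84), np.float64(76.9))
(np.float64(1.98), np.float64(82.8)) [array([357., 211.]), array([358., 230.])]
32.9917
```

View pics/fin.png

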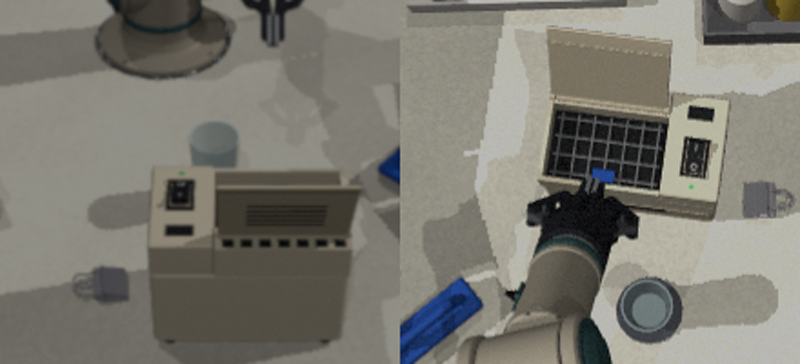

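```bash
python3 -c "
from workcell import arm
print(arm.hand_in())"
```

```text
the job is handed in; nothing more can be done
None
```

The job is handed in. The rocker was pressed over to off first, judged by force and camera (its green light stayed on). The cover was then eased past upright and leans back on its stop, though its last bit, from about 1.68 to 1.95, fell freely. Nothing else appears to have moved.

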